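# Plug the flat circuit board into the card dock

## Robot

A 6-joint arm with a two-finger parallel gripper is mounted at the origin on the work surface. World frame = base frame: x ahead of the robot, y to its left, z up, the work surface at z = 0. Lengths are in m, angles in rad, forces in N, time in s.
With the tool pointing down it reaches from about 0.375 to 0.9 m from the base axis. Payload 3.1 kg.
Tool frame: the origin (TCP) lies between the finger pads; the fingertips stand 8 mm ahead of it and the grasp point (between the pads) lies 11 mm behind it; z points along the fingers, y is the line along which they close (so a half turn about z gives the same grasp; the last joint's range is limited). The gripper opens to 87 mm and grips with 3 to 60 N. Pads are 19 mm wide; open, the fingers measure 117 mm over their backs; the gripper's body (75 mm by 190 mm) begins 51 mm behind the grasp point.
Start: joints at [-1.524, 0.527, 1.433, -0, 1.181, -0.178], TCP at [0.139, -0.609, 0.231] pointing down, gripper open.
Joint ranges: [-3.08, 3.08], [-0.75, 2.2], [0.22, 2.44], [-1.43, 4.57], [0, 2.65], [-2.85, 2.85]. Speed limits (rad/s): [2.79, 2.79, 3.14, 3.14, 3.14, 3.14].

## Interface

Orientations are given as a unit quaternion [x, y, z, w].
In Python, from rig import robot, vision, job gives the robot as it stands.
- The arm moves only by the shell command python3 -m handwheel 'ROWS' [OPENING] [FORCE]. ROWS is JSON, a list of rows, each a list of 4 numbers: the shift along the tool's x, y, z as a fraction of full scale, then the turn about the tool's z as a fraction of full scale. A call has 1 to 20 rows; each row is the pose to reach, as a shift and turn from the pose commanded when the call began, along the tool's axes at that moment, turning the shorter way round; what a row does not reach only later rows make up. Full scale, the value 1, is 300 mm for a shift and 2 pi rad for a turn. A row lasts 1/12 s, in which the tool goes at most 41.7 mm and 7.16 degrees, less where a joint would pass 70% of its speed; a pose out of reach is approached as far as the arm can. A call with a number of a shift or a turn outside -1 to 1 is refused whole. A call with a gripper value outside its range is refused whole. OPENING is the opening in per cent of the stroke, from 0 (shut) to 100 (fully open), set as the call begins (- or left out, the last holds). The fingers move at their own pace and stop on an object; FORCE is the grip in N (left out, the last holds). Time passes only in rows, so rows that repeat a pose let the fingers close. It gives the time, the measured TCP pose, the force, the opening and the grip force at its end, in the units of the state.
- robot.get_obs(): the state, without advancing time (a new reading comes with each control period).
- vision.camera(name): name is "side" or "top" or "wrist"; returns a dict with "frame" (400x640x3 uint8, red, green, blue), "K" (3x3 intrinsics, pixels), "k1" (the pictures are not rectified: a ray, as slopes to the right and down, at radius r is drawn at 1 + k1 r^2 times it, then the intrinsics apply), "cam_to_world" (4x4, takes a point from camera to world coordinates); the wrist camera has in their place "hand_eye" (4x4, takes a point from camera to tool coordinates, whose origin is the TCP and whose axes are the flange's). Camera axes: x right, y down, z forward; pixel columns grow to the right and rows downward; lengths in m; the calibration is good to about 2 mm. A picture is of the moment at which its call begins: read the wrist's pose just before it. There is no depth.
- job.hand_in(): hands the job in; it is judged then, once.
Trained networks look in the newest picture that a camera, given by its name, has taken for a name from the list of things; names that differ only in an ending like _2 or _b are one class to them, and where a whole thing is asked for, a point or a joint stands for the part that bears it (a point fixed in the world has none). Each returns a list of dicts, best first, with "conf" (0 to 1); they miss things now and then, are a little off and sometimes report something else, mostly with a low value. They report only what shows in the picture. A call takes as long as a camera call. They do not tell look-alikes from the thing itself.
- vision.look_for(camera, label): "point" ([row, column] in pixels, amid what is visible of it).
- vision.outline_of(camera, label): "mask" (400x640 bool, what is visible of it) and "point" ([row, column] in pixels, amid what is visible of it).
The state is a dict: "time": time; "q": joint angles; "joint_velocities": joint speeds; "joint_torque": joint torques, N m; "position": TCP position; "tool_rot": TCP orientation; "ft_force": force on the tool from outside, world axes, zero at the start; "moment": the same for the moment, N m; "grip_width": finger opening in m; "grip_force": force on a finger pad.
Only numpy, scipy, OpenCV 4.12 (cv2) and the standard library are available. Lean on these libraries where they do the work, as an engineer would, in place of code of your own. Each camera call takes 0.05 s, during which the arm holds its last target. There are 200 camera calls.

## Task

Plug the green circuit board into the card dock. It lies flat, so slide it gently along the bench until its plain end sticks well out over the front edge, pinch it there and lift it clear, then feed its gold-contact end into the dock's two red guides. Press it on steadily, through the grip of the connector's sprung contacts but never forcing it, until it bottoms; then let go, with everything else left where it was.

Things in the scene. Friction and masses are not known exactly. Their poses are not given: they have to be found in the camera images.
- board_center (a point): centre (half-way up) of the green circuit board, a rigid flat plate 130 mm long (x), 60 mm wide (y), 3 mm thick, 60 to 100 g, lying loose and flat on the bench, too thin to get hold of there. Axes: x along its length towards the plain end, y across, z up. It slides easily: friction on the bench 0.25 to 0.45
- board_front (a point): middle of the edge of the board's plain end (beyond the white stripe), half-way up: 65 mm along the board's +x. At the start it points to the bench's front edge, within 0.3 rad. This end must overhang the front edge by at least 30 mm (45 to 50 mm leaves room for fingers; the board would tip off beyond 65 mm). Press on the board lightly: over 30 N damages it
- board_lead (a point): middle of the edge of the board's other end, with a row of small gold contacts on top, half-way up: 65 mm along the board's -x. This end goes into the dock first, with the gold contacts still on top
- bench_edge (a point): point on the top edge of the wooden bench (top at z = 0, 35 mm thick), straight ahead of the robot; the bench's straight front edge, on the side away from the robot, is the line x = 0.600, all along y, with nothing below it
- dock: card dock screwed to the bench: grey base 150 x 120 mm, 8 mm thick; two upright aluminium side plates 60 mm high, outside 84 mm apart; on their inner faces two red card guides. Origin: underside, on the centre line; x along the guides and out of the open mouth (to the bench front within 0.2 rad), y across, z up. The board goes in level, along the dock's -x, and is seen from above
- dock_mouth (a point): middle between the guides at the dock's x = 60 mm, half-way up a board resting on the groove floors, 43.5 mm above the bench; axes as the dock. Straight grooves run 72 mm inwards from here: 5 mm high (42 to 47 mm above the bench), groove bottoms 64 mm apart (2 mm clearance each side of the board). Outwards they flare by 4 mm up, down and sideways over 10 mm
- socket_stop (a point): middle of the bottom of the slot of the black edge connector, 43.5 mm above the bench; axes as the dock. The connector is clamped behind the guides, on their centre line, at a depth that differs each time: 84 to 92 mm behind dock_mouth, so a board fully home still stands out 38 to 46 mm from the mouth
- socket: the black edge connector itself; origin on the dock's base below socket_stop. Its sprung contacts grip over about the last 15 mm, resisting with 4 to 14 N, most as they first part, which is not yet home; at the bottom the board meets a hard stop and the force rises steeply. A push of about 17 N is enough; more than 30 N on the board damages connector or guides
- spool: reel of solder wire, 54 mm across, 42 mm high; origin at the centre of its underside; must stay where it is (a nudge under 20 mm is forgiven)
- relay: white solid-state relay, 58 x 45 x 26 mm; origin at the centre of its underside; must stay where it is (a nudge under 20 mm is forgiven)
- driver: screwdriver with red handle, 190 mm; origin at the centre of its underside; must stay where it is (a nudge under 20 mm is forgiven)
- heatsink: black finned heat sink, 80 x 60 x 32 mm; origin at the centre of its underside; must stay where it is (a nudge under 20 mm is forgiven)
- meter: orange multimeter, 150 x 74 x 34 mm; origin at the centre of its underside; must stay where it is (a nudge under 20 mm is forgiven)
- tin: round steel tin with brass wool, 64 mm across, 30 mm high; origin at the centre of its underside; must stay where it is (a nudge under 20 mm is forgiven)
- blueboard: small blue circuit board, 70 x 50 x 3 mm, not the one to plug in; origin at the centre of its underside; must stay where it is (a nudge under 20 mm is forgiven)
There are look-alikes about, which are no part of the job. What is shaped like the part that bears board_center but black is not meant.

How it is judged:
By the outcome, as a careful person would: the job done as asked, in the order asked, and still so for the second after the job is handed in, with the robot touching nothing.
It also fails if it takes over 72 s, if anything falls off the work surface, if the arm or the gripper's body presses on something with over 40 N, if the wrist force passes 120 N, or if a joint passes its speed limit or range.

## Working session

There is one attempt and no reset: what is moved stays moved. The work goes in short steps, Python scripts to look and compute and a shell command to move; the robot and the scene stay as the last step left them, time stands still between calls to the robot, and variables do not carry over. Pictures are saved under pics/ and viewed, at most 12 in all, crops included, and the job is handed in when it is done.

```bash
mkdir -p pics; ls; cat > h.py <<'E'
import numpy as np, cv2
from rig import robot, vision, job
from scipy.spatial.transform import Rotation as R
def cam(name):
    o=robot.get_obs(); c=vision.camera(name)
    if 'cam_to_world' in c: T=np.array(c['cam_to_world'])
    else:
        W=np.eye(4); W[:3,:3]=R.from_quat(o['tool_rot']).as_matrix(); W[:3,3]=o['position']
        T=W@np.array(c['hand_eye'])
    c['T']=T; return c
def ray(c,uv):
    K=np.array(c['K']); d=np.array([(uv[0]-K[0,2])/K[0,0],(uv[1]-K[1,2])/K[1,1]]); s=d.copy()
    for _ in range(20): s=d/(1+c['k1']*(s@s))
    return c['T'][:3,:3]@np.array([s[0],s[1],1])
def at_z(c,uv,z):
    r=ray(c,uv); p=c['T'][:3,3]; return p+r*(z-p[2])/r[2]
def proj(c,P):
    p=np.linalg.inv(c['T'])@np.append(P,1); s=p[:2]/p[2]; s=s*(1+c['k1']*(s@s)); K=np.array(c['K'])
    return np.array([K[0,0]*s[0]+K[0,2],K[1,1]*s[1]+K[1,2]])
def save(c,n,crop=None,k=1):
    f=c['frame'][:,:,::-1]
    if crop: a,b,e,d=crop; f=f[a:b,e:d]
    cv2.imwrite('pics/'+n,cv2.resize(f,None,fx=k,fy=k,interpolation=cv2.INTER_CUBIC))
E
python3 - <<'E'
from h import *
print(robot.get_obs())
for n in ['top','side']:
    c=cam(n); save(c,n+'0.png'); print(n,c['K'],c['k1'],c['T'].round(3))
    for l in ['board_center','board_front','board_lead','dock','dock_mouth','socket_stop','socket','spool','relay','driver','heatsink','meter','tin','blueboard']:
        for d in vision.look_for(n,l)[:3]:
            p=d['point']; print(l,round(d['conf'],2),np.round(p),at_z(c,p[::-1],0.0).round(3))
E
```

```text
pics
{'time': 0.0, 'q': array([-1.52452958e+00,  5.28463243e-01,  1.43392262e+00, -4.54269192e-05,
        1.18139505e+00, -1.78503552e-01]), 'joint_velocities': array([ 0.00062223, -0.00051269,  0.00050606,  0.00086198,  0.0005511 ,
        0.00020447]), 'joint_torque': array([ 8.37607786e-05, -4.40039492e+01, -1.76592690e+01,  6.31551608e-02,
        5.82008378e-02, -1.70924523e-04]), 'position': array([ 0.13928142, -0.60853461,  0.22956696]), 'tool_rot': array([ 9.93689868e-01,  1.12157246e-01,  5.13314322e-05, -1.09312271e-03]), 'ft_force': array([ 0.729646  , -0.58557215, -0.049603  ]), 'moment': array([-0.0191545 ,  0.02214583,  0.02177933]), 'grip_force': 0.0, 'grip_width': 0.0870564026510361}
top [[375.43778357   0.         325.70187096]
 [  0.         375.43778357 197.96209058]
 [  0.           0.           1.        ]] -0.004490632946930161 [[-0.012 -0.999  0.05   0.331]
 [-1.     0.012 -0.004 -0.01 ]
 [ 0.003 -0.05  -0.999  1.383]
 [ 0.     0.     0.     1.   ]]
board_center 0.72 [237. 391.] [ 0.254 -0.254  0.   ]
board_center 0.6 [196. 386.] [ 0.405 -0.24   0.   ]
board_f
[... 1373 characters left out ...]
.233 -0.274  0.   ]
dock 0.64 [176. 313.] [0.419 0.191 0.   ]
dock_mouth 0.58 [174. 310.] [0.41 0.2  0.  ]
socket_stop 0.51 [165. 299.] [0.379 0.26  0.   ]
socket 0.63 [167. 301.] [0.386 0.248 0.   ]
spool 0.9 [296. 401.] [ 0.563 -0.37   0.   ]
spool 0.67 [263. 332.] [ 0.399 -0.219  0.   ]
relay 0.51 [210. 306.] [0.364 0.018 0.   ]
driver 0.82 [329. 364.] [ 0.435 -0.449  0.   ]
heatsink 0.74 [132. 287.] [0.368 0.48  0.   ]
meter 0.87 [123. 318.] [0.505 0.521 0.   ]
meter 0.19 [297. 403.] [ 0.567 -0.372  0.   ]
tin 0.69 [332. 407.] [ 0.543 -0.479  0.   ]
tin 0.69 [298. 403.] [ 0.567 -0.375  0.   ]
blueboard 0.65 [210. 352.] [ 0.513 -0.008  0.   ]
blueboard 0.51 [132. 285.] [0.358 0.482 0.   ]
```

```bash
python3 - <<'E'
from h import *
c=cam('top'); save(c,'t1.png',(130,280,170,490),2.5)
hsv=cv2.cvtColor(c['frame'],cv2.COLOR_RGB2HSV)
print(hsv[196,386],hsv[237,391])
m=((hsv[:,:,0]>40)&(hsv[:,:,0]<88)&(hsv[:,:,1]>90)).astype(np.uint8)
n,l,s,ce=cv2.connectedComponentsWithStats(m)
for i in range(1,n):
    if s[i][4]>100:
        ct=max(cv2.findContours((l==i).astype(np.uint8),0,1)[0],key=cv2.contourArea)
        print(s[i],[at_z(c,p,.003).round(4) for p in cv2.boxPoints(cv2.minAreaRect(ct))])
E
```

```text
[ 68 176  90] [135  20  25]
[375 177  22  37 467] [array([ 0.4656, -0.197 ,  0.003 ]), array([ 0.4758, -0.2557,  0.003 ]), array([ 0.3515, -0.276 ,  0.003 ]), array([ 0.3415, -0.2176,  0.003 ])]
```

View pics/t1.png

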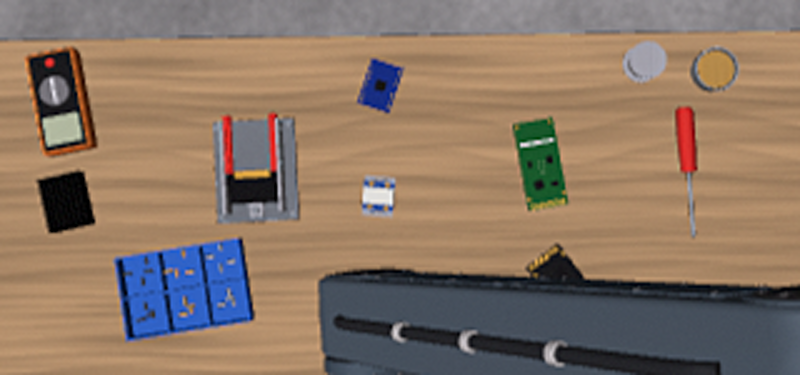

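View pics/side0.png

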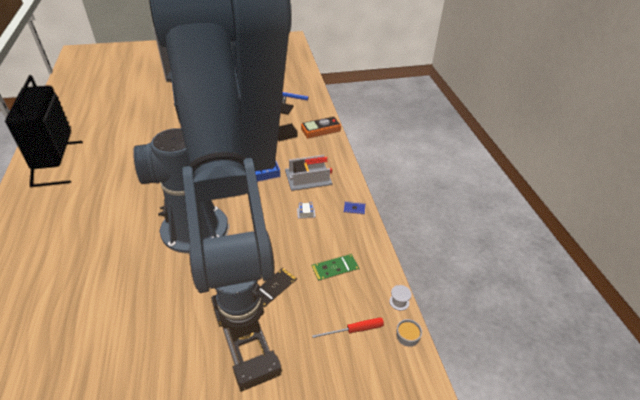

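The top view shows the green board at about pixel (386,196): white stripe toward the front edge, gold end toward the robot, yaw about 0.16 rad. The dock is at (272,192) with its mouth toward the front edge, and the black look-alike is near the arm at (391,237). The side view agrees.

I'll go above the board and look with the wrist camera.

```bash
cat >> h.py <<'E'
def to(x,y,z,yaw,start=None):
    "fractions for a move of the TCP to x,y,z with tool-x heading yaw"
    o=robot.get_obs() if start is None else start
    M=R.from_quat(o['tool_rot']).as_matrix(); cur=np.arctan2(M[1,0],M[0,0])
    d=M.T@(np.array([x,y,z])-o['position'])/.3
    w=(yaw-cur+np.pi)%(2*np.pi)-np.pi
    print('row',d.round(4),round(-w/(2*np.pi),4),'now',np.round(o['position'],4),'yaw',round(cur,4))
E
python3 -c "
from h import *
to(.39,-.24,.25,.163)"
```

```text
row [ 1.0888 -1.0136 -0.0649] 0.0098 now [ 0.1394 -0.6092  0.2305] yaw 0.2248
```

```bash
python3 -m handwheel '[[0.99,-0.92,-0.065,0.0098],[0.99,-0.92,-0.065,0.0098],[0.99,-0.92,-0.065,0.0098],[0.99,-0.92,-0.065,0.0098],[0.99,-0.92,-0.065,0.0098],[0.99,-0.92,-0.065,0.0098],[0.99,-0.92,-0.065,0.0098],[0.99,-0.92,-0.065,0.0098],[0.99,-0.92,-0.065,0.0098],[0.99,-0.92,-0.065,0.0098],[0.99,-0.92,-0.065,0.0098],[0.99,-0.92,-0.065,0.0098],[0.99,-0.92,-0.065,0.0098],[0.99,-0.92,-0.065,0.0098],[0.99,-0.92,-0.065,0.0098]]' 35
python3 - <<'E'
from h import *
c=cam('wrist'); save(c,'w1.png')
print(np.array(c['hand_eye']).round(3))
hsv=cv2.cvtColor(c['frame'],cv2.COLOR_RGB2HSV)
m=((hsv[:,:,0]>40)&(hsv[:,:,0]<88)&(hsv[:,:,1]>90)).astype(np.uint8)
n,l,s,ce=cv2.connectedComponentsWithStats(m)
for i in range(1,n):
    if s[i][4]>300:
        print(s[i])
for l in ['board_center','board_front','board_lead']:
    for d in vision.look_for('wrist',l)[:2]: print(l,d['conf'],d['point'],at_z(c,d['point'][::-1],.0015).round(4))
to(.325,-.2505,.05,.163)
E
```

```text
time: 2.8
position: [0.3669, -0.2753, 0.25]
tool_rot: [0.997, 0.08, -0.0, 0.0]
ft_force: [-0.0, -0.2, -0.1]
grip_width: 0.0305
grip_force: 0.0
[[-0.001 -0.963 -0.268  0.074]
 [ 1.    -0.001  0.001 -0.001]
 [-0.001 -0.268  0.963 -0.154]
 [ 0.     0.     0.     1.   ]]
[ 255   69   56  117 5157]
board_center 0.66 [271.6, 295.7] [ 0.2331 -0.2743  0.0015]
board_center 0.56 [124.2, 283.3] [ 0.4119 -0.2336  0.0015]
board_front 0.83 [271.2, 296.4] [ 0.2338 -0.2751  0.0015]
board_front 0.67 [124.0, 282.8] [ 0.412  -0.233   0.0015]
board_lead 0.86 [270.5, 299.2] [ 0.2353 -0.2785  0.0015]
board_lead 0.82 [124.3, 285.8] [ 0.4122 -0.2364  0.0015]
row [-0.1248 -0.1021  0.6665] -0.0002 now [ 0.3669 -0.2747  0.2499] yaw 0.1617
```

View pics/w1.png

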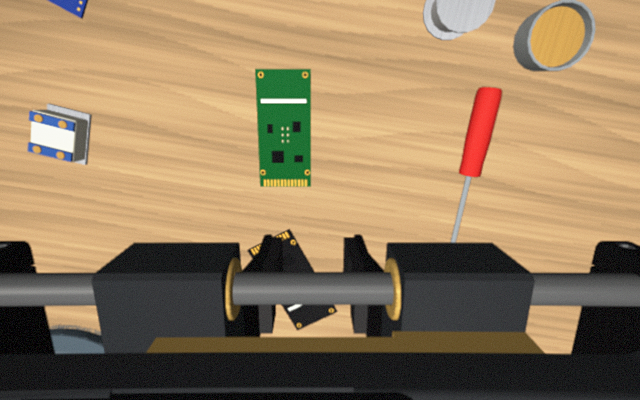

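The green board spans columns 255–311 and rows 69–187, stripe end up (toward the front edge). The black look-alike lies below it, with its gold end at about (270,240).

```bash
python3 - <<'E'
from h import *
c=cam('wrist')
P=[at_z(c,p,.003) for p in [(255,69),(310.5,69),(311,187),(260.5,187)]]
print(np.round(P,4)); f=(P[0]+P[1])/2; l=(P[2]+P[3])/2
print('front',f,'lead',l,np.linalg.norm(f-l),'yaw',np.arctan2(*(f-l)[1::-1]))
for p in [(290,230),(248,250),(298,242)]: print('black',at_z(c,p,.003).round(4))
d=(f-l)/np.linalg.norm(f-l); t=l-d*.016; yaw=np.arctan2(d[1],d[0])
to(t[0],t[1],.06,yaw); to(t[0],t[1],.009,yaw)
E
```

```text
[[ 0.4645 -0.1951  0.003 ]
 [ 0.4742 -0.254   0.003 ]
 [ 0.3455 -0.2753  0.003 ]
 [ 0.3359 -0.2165  0.003 ]]
front [ 0.46934808 -0.22454486  0.003     ] lead [ 0.34068131 -0.24589056  0.003     ] 0.130425376016969 yaw 0.16440177908558984
black [ 0.2881 -0.2586  0.003 ]
black [ 0.2537 -0.2109  0.003 ]
black [ 0.2741 -0.2705  0.003 ]
row [-0.1244 -0.1082  0.6331] -0.0004 now [ 0.367  -0.2746  0.2499] yaw 0.1619
row [-0.1244 -0.1081  0.8031] -0.0004 now [ 0.367  -0.2746  0.2499] yaw 0.1619
```

```bash
python3 -m handwheel '[[-0.124,-0.108,0.1,0],[-0.124,-0.108,0.2,0],[-0.124,-0.108,0.3,0],[-0.124,-0.108,0.4,0],[-0.124,-0.108,0.5,0],[-0.124,-0.108,0.6,0],[-0.124,-0.108,0.7,0],[-0.124,-0.108,0.74,0],[-0.124,-0.108,0.77,0],[-0.124,-0.108,0.79,0],[-0.124,-0.108,0.80,0],[-0.124,-0.108,0.80,0],[-0.124,-0.108,0.80,0]]'
python3 - <<'E'
from h import *
o=robot.get_obs(); print(o['position'],o['ft_force']); c=cam('wrist'); save(c,'w2.png')
to(.35,-.243,.0095,.164)
E
```

```text
time: 4.13
position: [0.3256, -0.2484, 0.0104]
tool_rot: [0.997, 0.081, 0.0, 0.0]
ft_force: [-0.8, 0.3, 0.6]
grip_width: 0.0305
grip_force: 0.0
[ 0.32559004 -0.24842016  0.01039417] [-0.77792786  0.29744416  0.63346631]
row [ 0.083  -0.0048  0.0037] -0.0001 now [ 0.3257 -0.2485  0.0106] yaw 0.1632
```

View pics/w2.png

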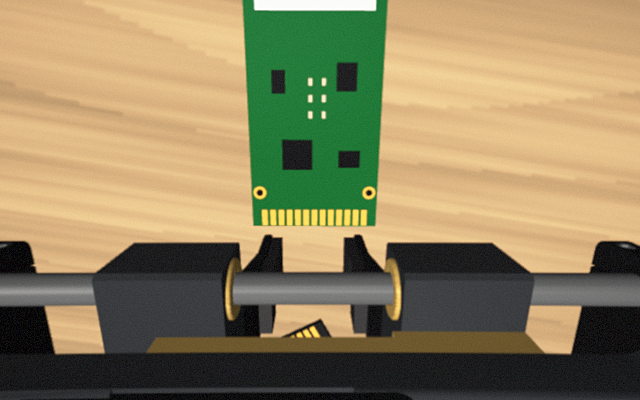

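The board is dead ahead of the two fingertips: gold edge at row 225, columns 252–376, with the fingertips at columns 270 and 355. I'll lower a touch and push slowly.

```bash
python3 -m handwheel '[[0,0,0.004,0],[0,0,0.004,0],[0.01,0,0.004,0],[0.015,0,0.004,0],[0.02,0,0.004,0],[0.025,0,0.004,0],[0.03,0,0.004,0],[0.04,0,0.004,0],[0.05,0,0.004,0],[0.065,0,0.004,0],[0.08,0,0.004,0],[0.10,0,0.004,0],[0.12,0,0.004,0],[0.14,0,0.004,0],[0.16,0,0.004,0],[0.175,0,0.004,0],[0.185,0,0.004,0],[0.19,0,0.004,0],[0.2,0,0.004,0],[0.2,0,0.004,0]]'
python3 - <<'E'
from h import *
o=robot.get_obs(); print(o['position'],o['ft_force']); c=cam('top'); save(c,'t3.png',(150,250,320,460),4)
hsv=cv2.cvtColor(c['frame'],cv2.COLOR_RGB2HSV)
m=((hsv[:,:,0]>40)&(hsv[:,:,0]<88)&(hsv[:,:,1]>90)).astype(np.uint8)
print([at_z(c,(x,y),.003).round(4) for y,x in [np.argwhere(m)[0],np.argwhere(m)[-1]]])
c=cam('wrist'); save(c,'w3.png')
E
```

```text
time: 5.85
position: [0.385, -0.2384, 0.0089]
tool_rot: [0.997, 0.082, 0.0, 0.0]
ft_force: [-0.1, -0.4, -0.3]
grip_width: 0.0303
grip_force: 0.0
[ 0.38500301 -0.23837837  0.00888324] [-0.05846223 -0.42002708 -0.27730561]
[array([0.3979, 0.4469, 0.003 ]), array([-0.017 , -0.7463,  0.003 ])]
```

View pics/w3.png

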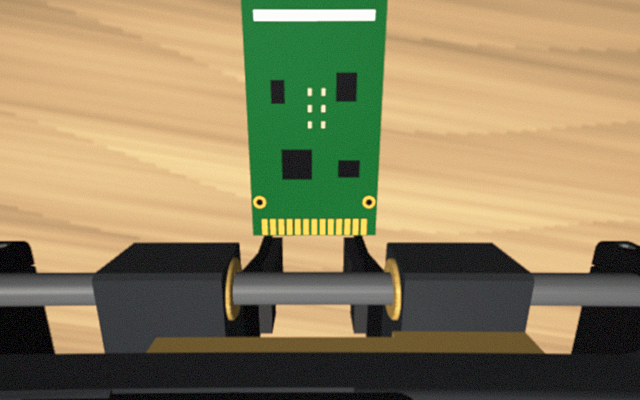

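The push works: the gold edge rests on both fingertips at row 236, still square (columns 252–376).

```bash
python3 - <<'E'
from h import *
c=cam('wrist'); o=robot.get_obs()
for r in (225,235.5): print(at_z(c,(314,r),.003)-o['position'])
l=at_z(c,(314,235.5),.003); a=.164; f=l+.13*np.array([np.cos(a),np.sin(a),0]); print('front',f,'travel frac',(.647-f[0])/np.cos(a)/.3)
E
```

```text
[ 0.0167505   0.00326459 -0.00585379]
[ 0.01138731  0.00237958 -0.00585379]
front [ 0.52411095 -0.21469366  0.003     ] travel frac 0.41520130545226486
```

```bash
python3 -m handwheel '[[0.01,0,0,0],[0.025,0,0,0],[0.045,0,0,0],[0.07,0,0,0],[0.095,0,0,0],[0.12,0,0,0],[0.145,0,0,0],[0.17,0,0,0],[0.195,0,0,0],[0.22,0,0,0],[0.245,0,0,0],[0.27,0,0,0],[0.295,0,0,0],[0.32,0,0,0],[0.345,0,0,0],[0.365,0,0,0],[0.38,0,0,0],[0.39,0,0,0],[0.395,0,0,0],[0.395,0,0,0]]'
python3 - <<'E'
from h import *
o=robot.get_obs(); print(o['position'],o['ft_force']); c=cam('wrist'); save(c,'w4.png')
hsv=cv2.cvtColor(c['frame'],cv2.COLOR_RGB2HSV)
m=((hsv[:,:,0]>40)&(hsv[:,:,0]<88)&(hsv[:,:,1]>90)).astype(np.uint8)
for col in (280,314,350): print(col,np.flatnonzero(m[:,col])[-1])
l=at_z(c,(314,235.5),.003); a=.164; f=l+.13*np.array([np.cos(a),np.sin(a),0]); print('front',f)
c=cam('side');
print(proj(c,f),proj(c,np.array([.6,f[1],0])));u=proj(c,f).astype(int); save(c,'s4.png',(u[1]-50,u[1]+50,u[0]-70,u[0]+70),5)
E
```

```text
time: 7.67
position: [0.5017, -0.219, 0.0088]
tool_rot: [0.997, 0.082, 0.0, 0.0]
ft_force: [0.3, -0.0, 0.1]
grip_width: 0.0305
grip_force: 0.0
[ 0.50173295 -0.2190283   0.00884535] [ 0.30172146 -0.0399836   0.13524536]
280 396
314 399
350 396
front [ 0.64126167 -0.19541841  0.003     ]
[407.04705129 245.60137249] [394.06063662 248.063746  ]
```

View pics/s4.png

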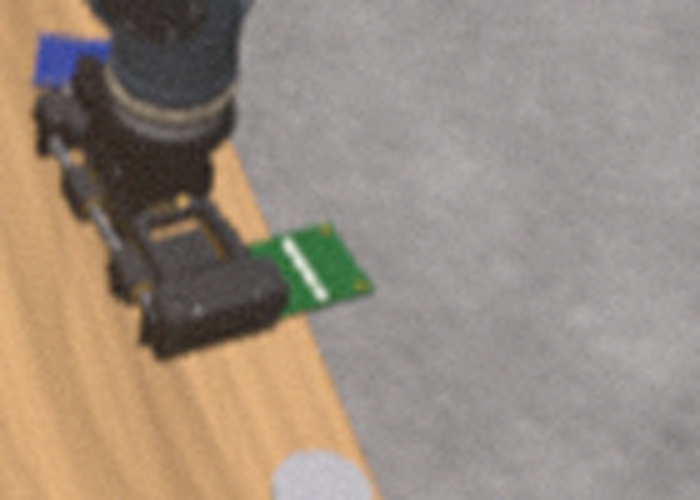

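The side view shows the white-stripe end overhanging the front edge by about 41 mm. I'll push 5 mm more, back off, rise, and go look at the dock.

```bash
python3 -m handwheel '[[0.004,0,0,0],[0.008,0,0,0],[0.012,0,0,0],[0.016,0,0,0],[0.018,0,0,0],[0.018,0,0,0],[-0.02,0,0,0],[-0.06,0,-0.01,0],[-0.08,0,-0.1,0],[-0.08,0,-0.2,0],[-0.08,0,-0.33,0],[-0.08,0,-0.46,0],[-0.08,0,-0.59,0],[-0.08,0,-0.72,0],[-0.08,0,-0.72,0],[-0.08,0,-0.72,0]]' 100
python3 - <<'E'
from h import *
c=cam('wrist'); 
hsv=cv2.cvtColor(c['frame'],cv2.COLOR_RGB2HSV)
m=((hsv[:,:,0]>40)&(hsv[:,:,0]<88)&(hsv[:,:,1]>90)).astype(np.uint8)
n,l,s,ce=cv2.connectedComponentsWithStats(m); i=1+s[1:,4].argmax(); print(s[i])
ct=max(cv2.findContours((l==i).astype(np.uint8),0,1)[0],key=cv2.contourArea)
ap=cv2.approxPolyDP(cv2.convexHull(ct),4,True)[:,0]
print(ap.tolist(),[at_z(c,p,.003).round(4).tolist() for p in ap])
to(.38,.18,.27,.0)
E
```

```text
time: 9.1
position: [0.4782, -0.2238, 0.2272]
tool_rot: [0.997, 0.081, 0.002, 0.002]
ft_force: [-0.7, -0.1, 1.0]
grip_width: 0.0869
grip_force: 0.0
[ 280    1   61  137 6542]
[[339, 1], [340, 135], [286, 137], [280, 3]] [[0.6495, -0.2216, 0.003], [0.5244, -0.2459, 0.003], [0.513, -0.1892, 0.003], [0.6385, -0.1655, 0.003]]
row [-0.101  -1.3774 -0.1502] 0.0259 now [ 0.477  -0.2228  0.2252] yaw 0.163
```

```bash
python3 -m handwheel '[[-0.05,-0.98,-0.15,0.0259],[-0.05,-0.98,-0.15,0.0259],[-0.05,-0.98,-0.15,0.0259],[-0.05,-0.98,-0.15,0.0259],[-0.05,-0.98,-0.15,0.0259],[-0.05,-0.98,-0.15,0.0259],[-0.05,-0.98,-0.15,0.0259],[-0.05,-0.98,-0.15,0.0259],[-0.05,-0.98,-0.15,0.0259],[-0.05,-0.98,-0.15,0.0259],[-0.05,-0.98,-0.15,0.0259]]'
python3 -m handwheel '[[-0.1,-0.4,0,0],[-0.1,-0.4,0,0],[-0.1,-0.4,0,0],[-0.1,-0.4,0,0],[-0.1,-0.4,0,0],[-0.1,-0.4,0,0],[-0.1,-0.4,0,0]]'
python3 - <<'E'
from h import *
o=robot.get_obs(); print(o['position'])
c=cam('wrist'); save(c,'w5.png',(0,260,140,540),2); import pickle; pickle.dump((c,),open('c5.pkl','wb'))
for l in ['dock','dock_mouth','socket_stop','socket']:
    for d in vision.look_for('wrist',l)[:2]: print(l,d['conf'],d['point'],at_z(c,d['point'][::-1],.0435).round(4))
E
```

```text
time: 10.07
position: [0.4152, 0.0636, 0.2687]
tool_rot: [1.0, -0.0, -0.001, 0.0]
ft_force: [0.3, -0.5, -0.5]
grip_width: 0.0868
grip_force: 0.0
time: 10.65
position: [0.3861, 0.183, 0.2695]
tool_rot: [1.0, -0.001, -0.0, 0.0]
ft_force: [-0.7, 1.4, 0.7]
grip_width: 0.0871
grip_force: 0.0
[0.3860628  0.18298279 0.26949148]
dock 0.63 [135.5, 312.2] [0.4263 0.1842 0.0435]
dock 0.49 [66.8, 51.0] [0.4947 0.4471 0.0435]
dock_mouth 0.9 [135.1, 308.5] [0.4268 0.1881 0.0435]
socket_stop 0.81 [182.8, 316.9] [0.3743 0.1791 0.0435]
socket 0.77 [179.5, 315.4] [0.3781 0.1808 0.0435]
```

View pics/w5.png

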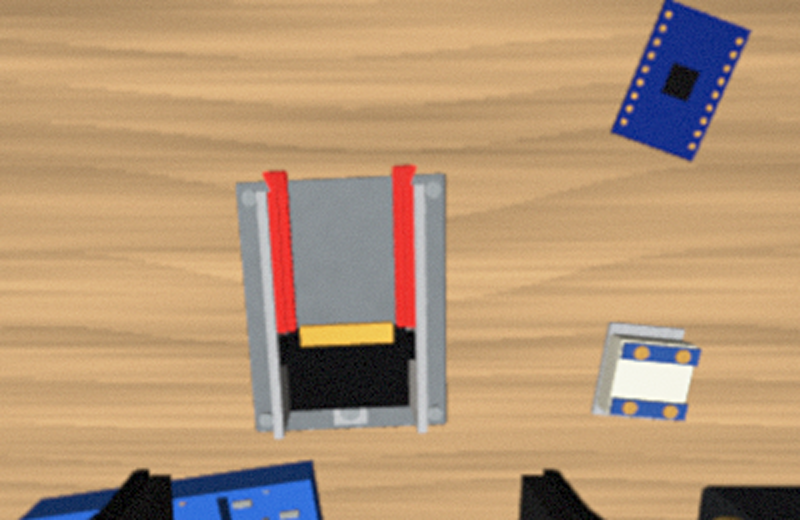

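The wrist view shows the dock mouth up (toward the front edge), red guides at crop (280,250) and (404,245), base corners at crop (237,182), (446,174), (446,424) and (258,431), and the yellow-lipped connector at (346,335).

```bash
python3 - <<'E'
from h import *; import pickle
c,=pickle.load(open('c5.pkl','rb'))
f=lambda u,v,z: at_z(c,(140+u/2,v/2),z)
TL,TR,BR,BL=[f(*p,.008) for p in [(237,182),(446,174),(446,424),(258,431)]]
print(np.round([TL,TR,BR,BL],4)); L=np.linalg.norm
print('w',L(TL-TR),L(BL-BR),'len',L(TL-BL),L(TR-BR))
d=(TL+TR-BL-BR)/2; yaw=np.arctan2(d[1],d[0]); ce=(TL+TR+BL+BR)/4; print('centre',ce,'yaw',yaw)
w=TL-TR; print('yaw from front', np.arctan2(-w[0],w[1])); w=BL-BR; print('yaw from back', np.arctan2(-w[0],w[1]))
u=np.array([np.cos(yaw),np.sin(yaw),0]); n=np.array([-u[1],u[0],0])
loc=lambda P:(np.round([(P-ce)@u,(P-ce)@n],4))
# red guides mask
im=c['frame']; hsv=cv2.cvtColor(im,cv2.COLOR_RGB2HSV)
m=(((hsv[:,:,0]<8)|(hsv[:,:,0]>172))&(hsv[:,:,1]>150)).astype(np.uint8)
k,l,s,cc=cv2.connectedComponentsWithStats(m)
for i in range(1,k):
    if s[i][4]>200:
        ys,xs=np.nonzero(l==i); 
        print(s[i],cc[i])
        for r in (s[i][1],s[i][1]+15,s[i][1]+s[i][3]//2,s[i][1]+s[i][3]-6,s[i][1]+s[i][3]-1):
            q=xs[ys==r]; print(r,q.min(),q.max()+1,[loc(at_z(c,(e,r+.5),z)).tolist() for e in (q.min(),q.max()+1) for z in (.05,.06)])
y=[loc(f(*p,.0435)).tolist() for p in [(300,326),(393,322),(395,343),(301,348)]]; print('yellow',y)
print('plates',[loc(f(*p,z)).tolist() for p in [(274,437),(283,437),(418,432),(427,432),(257,193),(266,193),(414,186),(425,185)] for z in (.06,.068)])
E
```

```text
[[0.4731 0.2449 0.008 ]
 [0.4771 0.1265 0.008 ]
 [0.3288 0.1211 0.008 ]
 [0.3247 0.2385 0.008 ]]
w 0.11845883748798554 0.11752070729544487 len 0.14855554976460983 0.14831254898229732
centre [0.40091969 0.18274676 0.008     ] yaw 0.039564770906750736
yaw from front 0.033311907403866824
yaw from back 0.03532975886836575
[336  82  12  82 779] [341.6521181  121.72528883]
82 342 347 [[0.0776, -0.0321], [0.0771, -0.0312], [0.0774, -0.0371], [0.0769, -0.0362]]
97 337 346 [[0.0633, -0.0267], [0.0632, -0.026], [0.0629, -0.0359], [0.0628, -0.035]]
123 337 347 [[0.0373, -0.0261], [0.0378, -0.0254], [0.0368, -0.0365], [0.0374, -0.0356]]
158 338 347 [[0.0005, -0.0263], [0.002, -0.0256], [0.0001, -0.0359], [0.0016, -0.035]]
163 338 347 [[-0.0049, -0.0262], [-0.0032, -0.0255], [-0.0054, -0.0359], [-0.0036, -0.0349]]
[271  85  18  82 798] [280.28947368 124.90977444]
85 278 282 [[0.0775, 0.0329], [0.077, 0.032], [0.0773, 0.0289], [0.0768, 0.0281]]
100 274 284 [[0.0631, 0.0381], [0.063, 0.037], [0.0626, 0.0278], [0.0625, 0.027]]
126 276 286 [[0.0369, 0.0379], [0.0375, 0.0369], [0.0365, 0.0274], [0.0371, 0.0267]]
161 278 288 [[0.0, 0.0384], [0.0016, 0.0373], [-0.0004, 0.0276], [0.0011, 0.0269]]
166 280 288 [[-0.0055, 0.0366], [-0.0038, 0.0356], [-0.0059, 0.028], [-0.0042, 0.0272]]
yellow [[-0.0032, 0.026], [-0.0032, -0.025], [-0.0149, -0.0258], [-0.0155, 0.0262]]
plates [[-0.0612, 0.0428], [-0.0585, 0.0418], [-0.0614, 0.0379], [-0.0588, 0.037], [-0.0617, -0.0362], [-0.0591, -0.0354], [-0.0619, -0.0411], [-0.0593, -0.0402], [0.067, 0.0422], [0.0668, 0.0413], [0.0668, 0.0377], [0.0666, 0.0369], [0.067, -0.036], [0.0668, -0.0352], [0.0672, -0.0415], [0.067, -0.0406]]
```

```bash
python3 -m handwheel '[[0.3,0.8,0,-0.029],[0.3,0.8,0,-0.029],[0.3,0.8,0,-0.029],[0.3,0.8,0,-0.029],[0.3,0.8,0,-0.029],[0.3,0.8,0,-0.029],[0.3,0.8,0,-0.029],[0.3,0.8,0,-0.029],[0.3,0.8,0,-0.029]]'
python3 -m handwheel '[[0.25,0.47,0,0],[0.25,0.47,0,0],[0.25,0.47,0,0],[0.25,0.47,0,0],[0.25,0.47,0,0],[0.25,0.47,0,0],[0.25,0.47,0,0]]'
python3 - <<'E'
from h import *
c=cam('wrist'); save(c,'w6.png')
hsv=cv2.cvtColor(c['frame'],cv2.COLOR_RGB2HSV)
m=((hsv[:,:,0]>40)&(hsv[:,:,0]<88)&(hsv[:,:,1]>90)).astype(np.uint8)
n,l,s,ce=cv2.connectedComponentsWithStats(m); i=1+s[1:,4].argmax(); print(s[i])
ct=max(cv2.findContours((l==i).astype(np.uint8),0,1)[0],key=cv2.contourArea)
ap=cv2.approxPolyDP(cv2.convexHull(ct),4,True)[:,0]
print(ap.tolist(),[at_z(c,p+.5,.003).round(4).tolist() for p in ap])
to(.6355,-.194,.06,.185); to(.6355,-.194,-.0095,.185)
E
```

```text
time: 11.65
position: [0.4749, -0.0558, 0.2695]
tool_rot: [0.996, 0.09, -0.001, -0.001]
ft_force: [-1.0, -0.0, 1.2]
grip_width: 0.0874
grip_force: 0.0
time: 12.23
position: [0.5734, -0.1779, 0.2692]
tool_rot: [0.996, 0.092, -0.001, -0.001]
ft_force: [0.3, 0.3, -0.5]
grip_width: 0.0867
grip_force: 0.0
[ 313  109   52  106 4301]
[[363, 109], [360, 213], [315, 214], [314, 109]] [[0.6491, -0.2225, 0.003], [0.5244, -0.2469, 0.003], [0.5127, -0.1913, 0.003], [0.6387, -0.1664, 0.003]]
row [0.195  0.0928 0.6978] -0.0 now [ 0.5733 -0.1777  0.2695] yaw 0.1847
row [0.1955 0.0933 0.9295] -0.0 now [ 0.5733 -0.1777  0.2695] yaw 0.1847
```

View pics/w6.png

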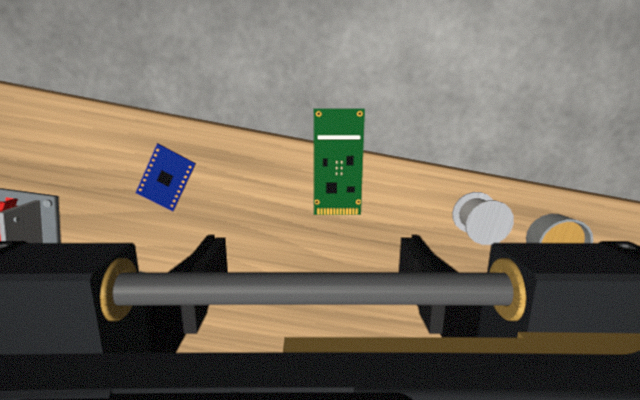

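The picture shows the board overhanging about 45 mm: front edge at row 109, gold edge at row 214, columns 314–363. Spool and tin are well clear. Next: straddle it and pinch.

```bash
python3 -m handwheel '[[0.1,0.05,0.08,-0.0013],[0.191,0.101,0.16,-0.0013],[0.191,0.101,0.25,-0.0013],[0.191,0.101,0.35,-0.0013],[0.191,0.101,0.45,-0.0013],[0.191,0.101,0.55,-0.0013],[0.191,0.101,0.65,-0.0013],[0.191,0.101,0.73,-0.0013],[0.191,0.101,0.79,-0.0013],[0.191,0.101,0.84,-0.0013],[0.191,0.101,0.88,-0.0013],[0.191,0.101,0.91,-0.0013],[0.191,0.101,0.93,-0.0013],[0.191,0.101,0.93,-0.0013],[0.191,0.101,0.93,-0.0013]]'
python3 - <<'E'
from h import *
o=robot.get_obs(); print(o['position'],o['ft_force'])
c=cam('wrist')
hsv=cv2.cvtColor(c['frame'],cv2.COLOR_RGB2HSV)
m=((hsv[:,:,0]>40)&(hsv[:,:,0]<88)&(hsv[:,:,1]>90)).astype(np.uint8)
for r in (150,200): q=np.flatnonzero(m[r]); print(r,q.min(),q.max(), [at_z(c,(x,r),.003).round(4).tolist() for x in (q.min(),q.max()+1)])
to(.6347,-.1964,-.0095,.193)
E
```

```text
time: 13.53
position: [0.6369, -0.1998, -0.0086]
tool_rot: [0.995, 0.095, 0.0, 0.0]
ft_force: [-0.1, -0.0, 0.5]
grip_width: 0.0869
grip_force: 0.0
[ 0.63689934 -0.19978954 -0.00864091] [-0.11466149 -0.0040217   0.4728664 ]Traceback (most recent call last):
  File "<stdin>", line 6, in <module>
    return umr_minimum(a, axis, None, out, keepdims, initial, where)
ValueError: zero-size array to reduction operation minimum which has no identity
```

```bash
python3 -m handwheel '[[-0.005,-0.0125,0.003,0],[-0.005,-0.0125,0.003,0],[-0.005,-0.0125,0.003,0]]'
python3 -m handwheel '[[0,0,0,0],[0,0,0,0],[0,0,0,0],[0,0,0,0],[0,0,0,0],[0,0,0,0],[0,0,0,0],[0,0,0,0],[0,0,0,0],[0,0,0,0]]' 60 10
python3 -m handwheel '[[0,0,0,0],[0,0,0,0],[0,0,0,0],[0,0,0,0]]' 60 24
```

```text
time: 13.83
position: [0.6343, -0.1962, -0.0095]
tool_rot: [0.995, 0.095, 0.0, 0.0]
ft_force: [0.1, -0.0, -0.3]
grip_width: 0.0869
grip_force: 0.0
time: 14.67
position: [0.6343, -0.1963, -0.0101]
tool_rot: [0.995, 0.095, -0.0, 0.0]
ft_force: [0.5, -0.4, -0.1]
grip_width: 0.0595
grip_force: 10.0
time: 15.0
position: [0.6344, -0.1963, -0.0101]
tool_rot: [0.995, 0.095, 0.0, -0.0]
ft_force: [0.2, -0.7, 0.2]
grip_width: 0.059
grip_force: 24.0
```

```bash
python3 -m handwheel '[[0,0,-0.01,0],[0,0,-0.025,0],[0,0,-0.05,0],[0,0,-0.08,0],[0,0,-0.12,0],[0,0,-0.17,0],[0,0,-0.22,0],[0,0,-0.28,0],[0,0,-0.34,0],[0,0,-0.39,0],[0,0,-0.43,0],[0,0,-0.45,0],[0,0,-0.45,0],[0,0,-0.45,0]]'
python3 - <<'E'
from h import *
o=robot.get_obs(); print(o['position'],o['ft_force'])
p=o['position']; c=cam('side'); u=proj(c,p).astype(int); print(u); save(c,'s7.png',(u[1]-60,u[1]+60,u[0]-90,u[0]+70),5)
to(.61,.1915,.15,.037)
E
```

```text
time: 16.17
position: [0.6342, -0.1962, 0.1252]
tool_rot: [0.995, 0.095, 0.0, 0.0]
ft_force: [0.7, -0.4, -0.5]
grip_width: 0.0594
grip_force: 24.0
[ 0.63421002 -0.19622365  0.12519582] [ 0.74513882 -0.41683652 -0.49267709]
[410 217]
row [ 0.1671 -1.2834 -0.0844] 0.0245 now [ 0.6338 -0.196   0.1244] yaw 0.1908
```

View pics/s7.png

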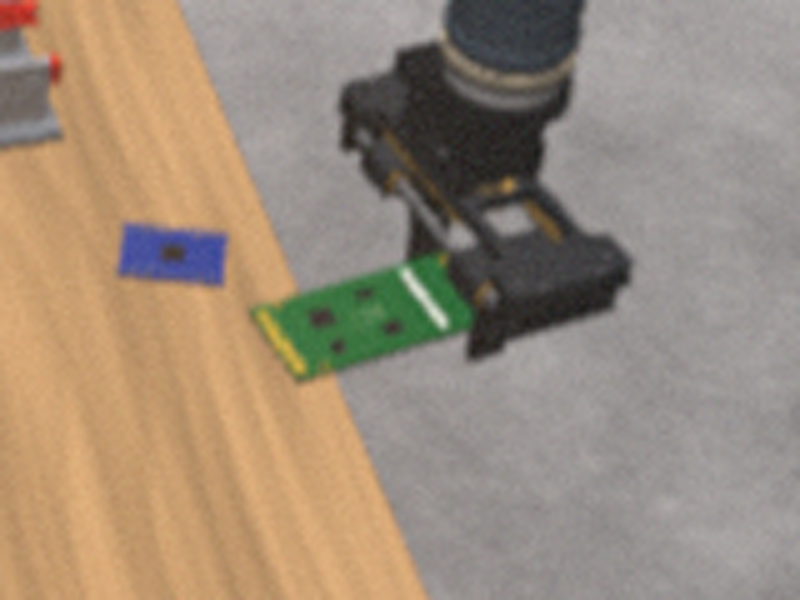

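The board is held at its plain end with the gold contacts on top (lead edge at crop (282,343)), and it looks about level. I'll check the level numerically, then carry it over.

```bash
python3 - <<'E'
from h import *
c=cam('side'); o=robot.get_obs(); g=o['position']+[0,0,.011]; u=np.array([np.cos(.191),np.sin(.191),0])
for a in (-.1,-.05,0,.05,.1): print(a,proj(c,g-.12*u*np.cos(a)-np.array([0,0,.12*np.sin(a)])).round(1),'meas 376.4 225.6')
E
python3 -m handwheel '[[0,-0.01,-0.01,0],[0.01,-0.03,-0.02,0],[0.02,-0.07,-0.04,0],[0.03,-0.13,-0.06,0.002],[0.04,-0.2,-0.08,0.004],[0.05,-0.27,-0.08,0.006],[0.06,-0.34,-0.08,0.008],[0.07,-0.41,-0.08,0.01],[0.08,-0.48,-0.08,0.012],[0.09,-0.55,-0.08,0.014],[0.1,-0.62,-0.08,0.016],[0.11,-0.69,-0.08,0.018],[0.12,-0.76,-0.08,0.02],[0.125,-0.82,-0.08,0.0215],[0.13,-0.87,-0.08,0.0225],[0.14,-0.91,-0.08,0.0235],[0.145,-0.94,-0.08,0.0245],[0.15,-0.96,-0.08,0.0245],[0.15,-0.96,-0.08,0.0245]]'
python3 -c "
from h import *
to(.61,.1915,.15,.037)"
```

```text
-0.1 [374.4 223.3] meas 376.4 225.6
-0.05 [374.1 224.8] meas 376.4 225.6
0 [373.8 226.3] meas 376.4 225.6
0.05 [373.7 227.8] meas 376.4 225.6
0.1 [373.6 229.2] meas 376.4 225.6
time: 17.85
position: [0.6237, 0.0967, 0.1492]
tool_rot: [1.0, 0.019, 0.0, -0.0]
ft_force: [0.2, -0.7, -1.7]
grip_width: 0.0595
grip_force: 24.0
row [-0.0335 -0.3174 -0.0027] 0.0003 now [0.6237 0.0967 0.1492] yaw 0.0389
```

```bash
python3 -m handwheel '[[0,-0.02,0,0],[0,-0.06,0,0],[-0.005,-0.12,0,0],[-0.01,-0.18,0,0],[-0.012,-0.23,0,0],[-0.012,-0.27,0,0],[-0.012,-0.3,0,0],[-0.012,-0.317,0,0.0003],[-0.012,-0.317,0.02,0.0003],[-0.012,-0.317,0.06,0.0003],[-0.012,-0.317,0.12,0.0003],[-0.012,-0.317,0.19,0.0003],[-0.012,-0.317,0.26,0.0003],[-0.012,-0.317,0.32,0.0003],[-0.012,-0.317,0.36,0.0003],[-0.012,-0.317,0.38,0.0003],[-0.012,-0.317,0.386,0.0003],[-0.012,-0.317,0.386,0.0003],[-0.012,-0.317,0.386,0.0003]]'
python3 - <<'E'
from h import *
to(.62,.1914,.0333,.037)
c=cam('top'); save(c,'t8.png',(135,225,235,335),6)
o=robot.get_obs(); g=o['position']+[0,0,.011]
u=np.array([np.cos(.038),np.sin(.038),0]); n=np.array([-u[1],u[0],0])
for s in (1,-1): print('board lead corners px crop',(proj(c,g-.12*u+s*.03*n)-[235,135])*6)
E
```

```text
time: 19.43
position: [0.6176, 0.1899, 0.0339]
tool_rot: [1.0, 0.017, 0.001, -0.0]
ft_force: [0.5, 0.6, -0.2]
grip_width: 0.0592
grip_force: 24.0
row [ 0.0081 -0.0048  0.0022] -0.0003 now [0.6176 0.1899 0.0339] yaw 0.0349
board lead corners px crop [155.74869947 216.78414048]
board lead corners px crop [256.30120407 211.79999221]
```

View pics/t8.png

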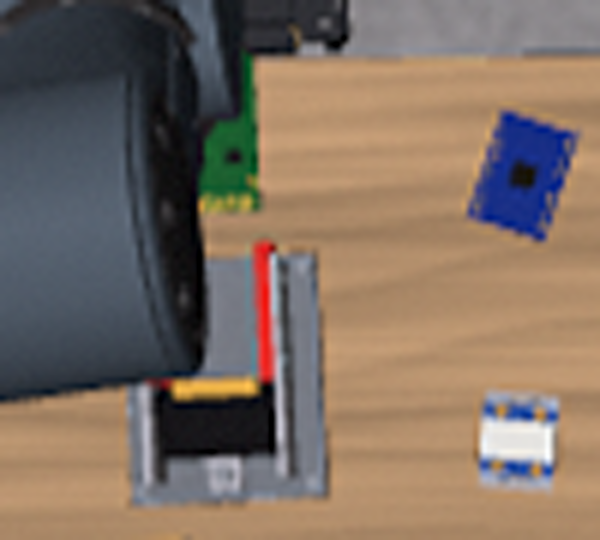

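The top view shows the board's right edge (crop (260,209)) lined up with the right red guide's groove (about (263–266, 243–380)), and parallel. I'll feed it in gently.

```bash
python3 -m handwheel '[[-0.01,-0.004,0.001,0],[-0.02,-0.004,0.001,0],[-0.03,-0.004,0.001,0],[-0.04,-0.004,0.001,0],[-0.05,-0.004,0.001,0],[-0.06,-0.004,0.001,0],[-0.07,-0.004,0.001,0],[-0.08,-0.004,0.001,0],[-0.09,-0.004,0.001,0],[-0.10,-0.004,0.001,0],[-0.11,-0.004,0.001,0],[-0.12,-0.004,0.001,0],[-0.13,-0.004,0.001,0],[-0.14,-0.004,0.001,0],[-0.14,-0.004,0.001,0]]'
```

```text
time: 20.73
position: [0.5738, 0.1896, 0.0328]
tool_rot: [1.0, 0.018, -0.001, 0.0]
ft_force: [-0.7, -0.7, -0.3]
grip_width: 0.059
grip_force: 24.0
```

```bash
python3 -m handwheel '[[-0.01,0,0,0],[-0.02,0,0,0],[-0.03,0,0,0],[-0.04,0,0,0],[-0.05,0,0,0],[-0.06,0,0,0],[-0.07,0,0,0],[-0.08,0,0,0],[-0.09,0,0,0],[-0.10,0,0,0],[-0.11,0,0,0],[-0.12,0,0,0],[-0.13,0,0,0],[-0.14,0,0,0],[-0.15,0,0,0],[-0.16,0,0,0],[-0.165,0,0,0],[-0.165,0,0,0]]'
```

```text
time: 22.23
position: [0.5247, 0.1879, 0.0328]
tool_rot: [1.0, 0.018, -0.0, 0.0]
ft_force: [0.3, 0.6, -2.0]
grip_width: 0.0592
grip_force: 24.0
```

```bash
python3 - <<'E'
from h import *
to(.5,.187,.0328,.037)
E
```

```text
row [-0.0822  0.0001  0.0001] -0.0003 now [0.5247 0.1879 0.0328] yaw 0.0352
```

```bash
python3 -m handwheel '[[-0.005,0,0,0],[-0.01,0,0,0],[-0.015,0,0,0],[-0.02,0,0,0],[-0.025,0,0,0],[-0.03,0,0,0],[-0.03,0,0,0]]'; python3 -m handwheel '[[-0.004,0,0,0],[-0.008,0,0,0],[-0.012,0,0,0]]'
```

```text
time: 22.82
position: [0.5158, 0.1876, 0.0328]
tool_rot: [1.0, 0.018, -0.0, 0.0]
ft_force: [-0.3, -0.3, -1.1]
grip_width: 0.0592
grip_force: 24.0
time: 23.07
position: [0.5127, 0.1875, 0.0329]
tool_rot: [1.0, 0.018, 0.0, -0.0]
ft_force: [0.2, 0.5, -1.0]
grip_width: 0.0589
grip_force: 24.0
```

```bash
for i in 1 2 3; do python3 -m handwheel '[[-0.003,0,0,0],[-0.006,0,0,0],[-0.008,0,0,0]]' | grep -E 'pos|ft|width'; done
```

```text
position: [0.5106, 0.1874, 0.0329]
ft_force: [0.4, 0.1, -1.0]
grip_width: 0.0589
position: [0.5099, 0.1875, 0.0333]
ft_force: [5.0, -0.7, -0.5]
grip_width: 0.059
position: [0.5094, 0.1875, 0.0337]
ft_force: [7.6, 0.7, 0.9]
grip_width: 0.0594
```

```bash
for i in 1 2 3 4; do python3 -m handwheel '[[-0.003,0,0,0],[-0.006,0,0,0],[-0.006,0,0,0]]' | grep -E 'pos|ft|width'; done
```

```text
position: [0.5083, 0.1875, 0.0339]
ft_force: [7.6, 1.1, -0.1]
grip_width: 0.0595
position: [0.5071, 0.1875, 0.034]
ft_force: [8.3, 0.4, -0.2]
grip_width: 0.0592
position: [0.5059, 0.1875, 0.0342]
ft_force: [8.5, 0.6, -0.1]
grip_width: 0.0595
position: [0.5051, 0.1875, 0.0344]
ft_force: [9.7, 0.0, 0.7]
grip_width: 0.0592
```

```bash
for i in 1 2 3 4; do python3 -m handwheel '[[-0.003,0,0,0],[-0.006,0,0,0],[-0.006,0,0,0]]' | grep -E 'pos|ft'; done; python3 - <<'E'
from h import *
c=cam('side'); o=robot.get_obs(); u=proj(c,o['position']).astype(int); save(c,'s9.png',(u[1]-50,u[1]+40,u[0]-70,u[0]+50),6)
E
```

```text
position: [0.5049, 0.1876, 0.0347]
ft_force: [11.8, -0.3, 1.3]
position: [0.4991, 0.1872, 0.0339]
ft_force: [6.7, -0.6, -0.1]
position: [0.4978, 0.1873, 0.0339]
ft_force: [7.8, 0.3, 0.2]
position: [0.4977, 0.1873, 0.0342]
ft_force: [10.1, 0.3, -0.5]
```

View pics/s9.png

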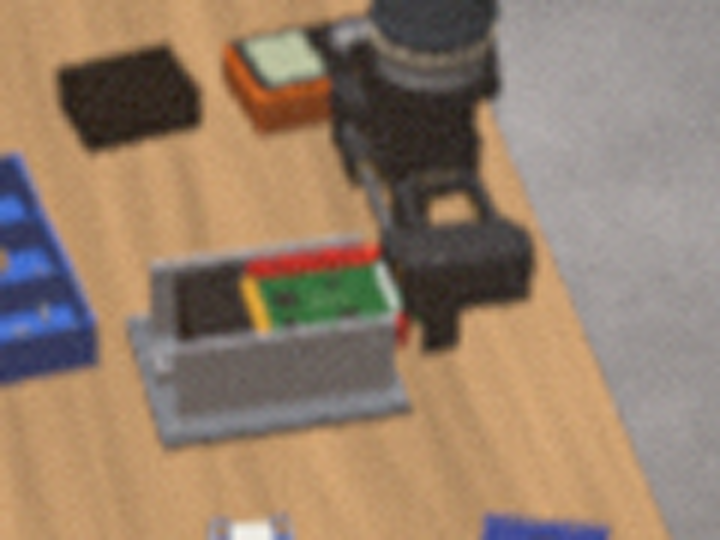

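The board is seated in the guides and the contacts have popped (peak 11.8 N). I'll press on to about 17 N to confirm it has bottomed.

```bash
for i in 1 2 3; do python3 -m handwheel '[[-0.003,0,0,0],[-0.006,0,0,0],[-0.006,0,0,0]]' | grep -E 'pos|ft'; done
```

```text
position: [0.4977, 0.1874, 0.0346]
ft_force: [10.3, 1.4, -0.6]
position: [0.4977, 0.1875, 0.0348]
ft_force: [13.5, 0.0, -1.2]
position: [0.4977, 0.1875, 0.0349]
ft_force: [16.2, 0.7, -2.5]
```

```bash
for i in 1; do python3 -m handwheel '[[-0.003,0,0,0],[-0.006,0,0,0],[-0.006,0,0,0]]' | grep -E 'pos|ft'; done; python3 -m handwheel '[[-0.002,0,0,0],[-0.002,0,0,0],[-0.002,0,0,0],[-0.002,0,0,0]]' | grep -E 'pos|ft'
```

```text
position: [0.4977, 0.1875, 0.035]
ft_force: [19.1, 0.1, -5.9]
position: [0.4977, 0.1875, 0.0351]
ft_force: [18.7, 0.0, -6.1]
```

It's at the hard stop: 19 N with no motion, and about 90 mm deep, as expected. I'll relax the push before releasing so the arm doesn't spring forward.

```bash
python3 -m handwheel '[[0.01,0,0,0],[0.02,0,0,0],[0.03,0,0,0],[0.038,0,0,0],[0.043,0,0,0],[0.043,0,0,0],[0.043,0,0,0]]' | grep -E 'pos|ft'
```

```text
position: [0.4977, 0.1873, 0.0332]
ft_force: [6.2, 1.0, 0.8]
```

```bash
python3 -m handwheel '[[0.003,0,0,0],[0.006,0,0,0],[0.009,0,0,0],[0.01,0,0,0],[0.01,0,0,0]]' | grep -E 'pos|ft'
```

```text
position: [0.4978, 0.1871, 0.0326]
ft_force: [0.8, 3.7, 1.3]
```

```bash
python3 -m handwheel '[[0,0,0,0],[0,0,0,0],[0,0,0,0],[0,0,0,0],[0,0,0,0],[0,0,0,0],[0,0,0,0],[0,0,0,0]]' 100; python3 -m handwheel '[[0,0,-0.02,0],[0,0,-0.06,0],[0,0,-0.12,0],[0,0,-0.2,0],[0,0,-0.3,0],[0,0,-0.42,0],[0,0,-0.54,0],[0,0,-0.64,0],[-0.1,0,-0.7,0],[-0.2,0,-0.7,0],[-0.3,0,-0.7,0],[-0.3,0,-0.7,0],[-0.3,0,-0.7,0]]'
python3 - <<'E'
from h import *
c=cam('wrist'); save(c,'w10.png',(0,260,140,540),2)
L=lambda l:[(d['conf'],at_z(c,d['point'][::-1],.0435).round(4)) for d in vision.look_for('wrist',l)[:1]]
hsv=cv2.cvtColor(c['frame'],cv2.COLOR_RGB2HSV)
m=((hsv[:,:,0]>40)&(hsv[:,:,0]<88)&(hsv[:,:,1]>90)).astype(np.uint8)
n,l,s,ce=cv2.connectedComponentsWithStats(m); i=1+s[1:,4].argmax(); x,y,w,h,a=s[i]
print(s[i],'front',at_z(c,(x+w/2,y+.5),.045),'mouth est .4679 .1858',L('dock_mouth'))
E
```

```text
time: 28.87
position: [0.4991, 0.1869, 0.0328]
tool_rot: [1.0, 0.018, -0.0, 0.0]
ft_force: [-0.2, -0.3, 0.9]
grip_width: 0.0868
grip_force: 0.0
time: 29.95
position: [0.4074, 0.1838, 0.2434]
tool_rot: [1.0, 0.018, -0.0, 0.0]
ft_force: [0.9, -1.1, -0.6]
grip_width: 0.0868
grip_force: 0.0
[ 281   73   63  113 5566] front [0.50809766 0.18852524 0.045     ] mouth est .4679 .1858 [(0.76, array([0.4181, 0.1587, 0.0435]))]
```

View pics/w10.png

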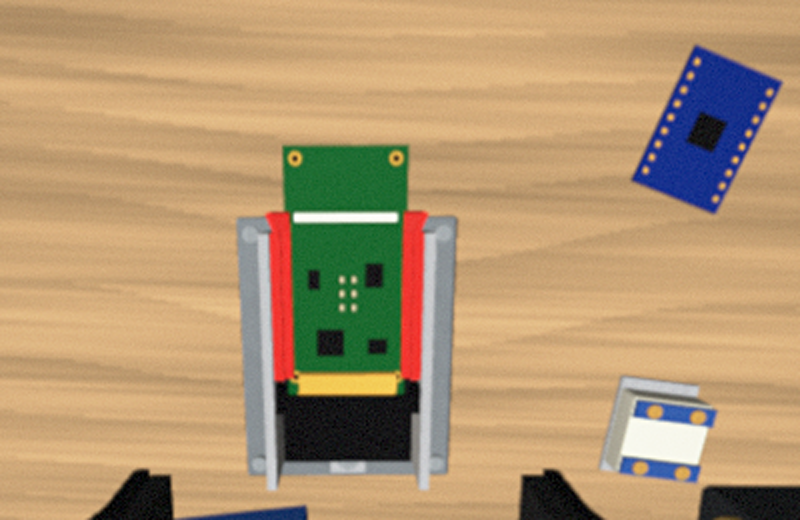

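The board is square in the red guides, with its front edge at crop (346,147) and its lead end under the yellow connector lip at (346,383). It stands out 40 mm, within the 38–46 mm range, and the gripper is clear. Handing in.

```bash
python3 -c "
from h import *
print(job.hand_in())"
```

```text
the job is handed in; nothing more can be done
None
```

The green board is plugged into the dock: it met the hard stop at about 19 N, stands out 40 mm from the mouth, and is released with the gripper clear. I saw nothing else moved; the job is handed in at about 30 s, with no verdict returned.

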